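# Unlock the charging cradle and move the receiver pack to the car's battery tray

### The arm

A 6-joint arm with a two-finger parallel gripper is mounted at the origin on a cart in front of the work surface, level with it; the furniture and walls round the work are solid. World frame = base frame: x ahead of the robot, y to its left, z up, the work surface at z = 0. Lengths are in mm, angles in rad, forces in N, time in s.
With the tool pointing down it reaches from about 350 to 850 mm from the base axis. Payload 8.1 kg.
Tool frame: the origin (TCP) lies at the very end of the fingers, on their centre line; the grasp point (between the pads) lies 19 mm behind it; z points along the fingers, x is the direction in which the jaws open and shut, and the axes are right-handed (so a half turn about z gives the same grasp; the last joint's range is limited). The gripper opens to 85 mm and grips with 20 to 120 N. Pads are 22 mm wide; open, the fingers measure 114 mm over their backs; the gripper's body (76 mm by 85 mm) begins 54 mm behind the grasp point. The pads swing forward as they close: fully open they stand 13 mm farther back than shut.
Start: joints at [-1.335, 0.13, 1.488, -0, 1.523, -0.085], TCP at [189.216, -569.388, 231.292] pointing down, gripper open.
Joint ranges: [-2.96, 2.96], [-0.89, 2.26], [0.02, 2.5], [-1.34, 4.48], [0, 2.73], [-2.66, 2.66]. Speed limits (rad/s): [2.39, 2.39, 2.79, 3.14, 3.14, 3.14].

### API

Orientations are given as a unit quaternion [x, y, z, w].
In Python, from station import get_obs, grab_frame, camera_params, job_done gives the robot as it stands.
- The arm moves only by the shell command python3 -m creep 'ROWS' [FORCE]. ROWS is JSON, a list of rows, each an object with "grip": the closure, from 0 (fully open) to 1 (shut); "linear": the shift along the tool's x, y, z in cm, a list of three; "yaw": the turn about the tool's z in rad. A call has 1 to 20 rows; each row is the pose to reach, as a shift and turn from the pose commanded when the call began, along the tool's axes at that moment; what a row does not reach only later rows make up. A row lasts 1/10 s, in which the tool goes at most 50 mm and 8.59 degrees, less where a joint would pass 70% of its speed; a pose out of reach is approached as far as the arm can. A call with a gripper value outside its range is refused whole. The fingers move at their own pace and stop on an object; FORCE is the grip in N (left out, the last holds). Time passes only in rows, so rows that repeat a pose let the fingers close. It gives the time, the measured TCP pose, the force and the opening at its end, in the units of the state.
- get_obs(): the state, without advancing time (a new reading comes with each control period).
- grab_frame(name): name is "scene" or "side" or "wrist"; returns (picture, depth): 400x640x3 uint8, red, green, blue; 400x640 float32, mm along the optical axis (not along the pixel's ray), 0 where there is no reading.
- camera_params(name): a dict with "intrinsics" (3x3 intrinsics, pixels), "rvec" (rotation vector, rad) and "tvec" (3), from world to camera coordinates, as OpenCV has them. Camera axes: x right, y down, z forward; pixel columns grow to the right and rows downward; lengths in mm; the calibration is good to about 2 mm. A picture is of the moment at which its call begins: read the wrist's pose just before it. camera_params takes no time and is no camera call; for the wrist camera it gives the pose at the moment of the call.
- job_done(): hands the job in, once; it reports no verdict.
The state is a dict: "time": time; "joint_pos": joint angles; "joint_vel": joint speeds; "joint_torque": joint torques, N m; "ee_pos": TCP position; "tcp_rot": TCP orientation; "force": force on the tool from outside, world axes, zero at the start; "moment": the same for the moment, N m; "gripper_width": opening from 0.0 (shut) to 1.0 (fully open).
Only numpy, scipy, OpenCV 4.12 (cv2) and the standard library are available. Lean on these libraries where they do the work, as an engineer would, in place of code of your own. Each camera call takes 0.05 s, during which the arm holds its last target. There are 200 camera calls.

### The job

Draw the yellow safety tab back so that it frees the red latch, then lift the latch and swing it right over to rest open. Take the blue pack out by its two ends, set it down flat on the bench and let go, then take it again across its narrow width and lay it flat in the middle of the aluminium tray between the two orange end stops. Do not force the latch while the tab still holds it, do not drop the pack, and leave the other things where they are.

Things in the scene. Friction and masses are not known exactly. Their poses are not given: they have to be found in the camera images.
- cradle: Black fixed charging cradle, plate 8 mm thick, -118 to +45 mm in its x, +-45 mm in y. Origin on the bench under the pack; -x points to the tab, roughly to the robot. Grey walls along the pack's long sides (18.5 to 23 mm from the middle, 50 mm long in y) reach its top, so only its ends can be gripped: they stand 6 mm past the walls, free but for 3 mm high lips at the plate.
- latch_hinge (a point): Point on the hinge axis of the red latch, 30 mm along +x from the cradle's origin and 40 mm above the bench. The axis is the cradle's y. Fixed.
- latch_grip (a point): Point to pinch on the red latch, a bar 16 mm wide (cradle's y), 6 mm thick, 88 mm long, which shut runs level along the cradle's -x, 1 mm over the pack. Point in mid-bar, 72 mm from the hinge axis, 16 mm from the tip, 40 mm above the bench while shut, 19 mm clear of the wall, free space below down to the plate. Moves with the latch.
- latch (a joint): Opening angle of the red latch in rad: 0 shut, 1.57 upright, 2.5 fully open, lying back over the +x side at its stop. It is light (40 g) and nearly free: before upright it falls shut if let go, past about 1.75 it falls open by itself. While the safety tab is at 0 its tongue stops the latch from lifting.
- tab_grip (a point): Point to pinch on the yellow safety tab: an upright fin 12 mm wide (cradle's y), 14 mm long (x), top 74 mm above the bench; the point is 10 mm under the top, 73 mm along -x from the cradle's origin when locked. Moves with the tab. A tongue 12 mm wide reaches 16 mm from the fin towards the latch at 44 to 51 mm height, over the last 8 mm of the latch's tip when locked.
- tab (a joint): How far the safety tab has been slid outwards along the cradle's -x, in m: 0 locked, 0.022 at its outer stop. The latch is free above about 0.010. Friction about 2 N; stays where it is left.
- pack_mid (a point): Centre of the blue receiver pack, a box 34 mm (its x) by 62 mm (its y) by 28 mm high, about 140 g, white label on top, z up. In the cradle its y lies along the cradle's y. Its centre is 22 mm above the bench in the cradle and in the tray, 14 mm when it lies on the bench.
- tray_mid (a point): Where the pack's centre belongs, 22 mm above the bench over the middle (dark patch) of the fixed aluminium tray, plate 104 x 104 x 8 mm; the pack's length lies along this y axis. Two orange end stops stand across y, inner faces 36 mm either side of the middle, 10 mm thick, 30 mm wide in x, tops 47 mm above the bench; the sides towards +-x are open.
- wheel_1: Bystander: buggy wheel with yellow rim lying flat, 110 mm across, 42 mm high, at the back left.
- tin: Bystander: round flat tin, 75 mm across, 25 mm high, at the back left.
- battery_2: Bystander: red battery, 98 x 34 x 23 mm, at the back between cradle and tray.
- tape_roll: Bystander: roll of black tape lying flat, 86 mm across, 48 mm high, at the front right.
- motor_3: Bystander: small black motor can, 36 x 66 x 36 mm, lying near the front edge, in the middle. The bench midway between cradle and tray, 0.43 to 0.54 m ahead of the robot, is free to set the pack down.
- pliers: Bystander: red-handled pliers lying flat at the back left, 50 x 132 x 12 mm.

How it is judged (in metres and radians):
On the way, in this order (a step that is already met when the one before it is completed fails the run):
1. the safety tab is slid back clear of the latch (more than 11 mm), the latch still shut (value of joint tab above 0.011 m and value of joint latch below 0.1 rad), for 0.1 s.
2. the latch is swung over and rests open (past 2.0 rad) (value of joint latch above 2 rad), for 0.2 s.
3. the pack lies flat on the bench, let go and at rest (height (world z) of pack_mid below 0.0185 m and angle between pack_mid's own z axis and vertical below 0.1 rad and linear speed of pack below 0.02 m/s and contact force between the fingers and pack below 0.05 N), for 0.2 s.
At the end, for the whole second after the job is handed in: The pack lies flat and at rest on the tray between the end stops, its centre within 15 mm of the tray's middle and its length within 0.2 rad of the line between the stops; the latch rests open (past 2.0 rad) and the tab is still drawn back (more than 11 mm) (horizontal distance between pack_mid and tray_mid below 0.015 m and height (world z) of pack_mid between 0.019 and 0.026 m and angle between pack_mid's own z axis and vertical below 0.1 rad and angle between the y axis of pack_mid and the y axis of tray_mid, either way round below 0.2 rad and linear speed of pack below 0.02 m/s and value of joint latch above 2 rad and value of joint tab above 0.011 m); the robot touches nothing.
It fails at once if the latch is forced up while the tab still covers it (value of joint latch above 0.15 rad and value of joint tab below 0.005 m).
It fails at once if the pack is dropped or thrown (faster than 0.5 m/s while not held) (linear speed of pack above 0.5 m/s and contact force between the fingers and pack below 0.05 N).
It fails at once if a bystander is shifted by more than 30 mm (distance of any of wheel_1, tin, battery_2, tape_roll, motor_3, pliers from where it was at the start of the episode above 0.03 m).
It also fails if it takes over 64 s, if anything falls off the work surface, if the arm or the gripper's body presses on something with over 40 N, if the wrist force passes 120 N, or if a joint passes its speed limit or range.

## Working session

There is one attempt and no reset: what is moved stays moved. The work goes in short steps, Python scripts to look and compute and a shell command to move; the robot and the scene stay as the last step left them, time stands still between calls to the robot, and variables do not carry over. Pictures are saved under pics/ and viewed, about 8 in all and at most 12, crops included, and the job is handed in when it is done.

```bash
ls; mkdir -p pics
cat > h.py <<'E'
import numpy as np, cv2
from station import get_obs, grab_frame, camera_params, job_done
from scipy.spatial.transform import Rotation as R
def cloud(n):
    p=camera_params(n); img,d=grab_frame(n)
    K=np.array(p["intrinsics"]);Rm=cv2.Rodrigues(np.array(p["rvec"],float))[0];t=np.array(p["tvec"],float).ravel()
    v,u=np.mgrid[0:400,0:640]
    P=np.stack([(u-K[0,2])/K[0,0]*d,(v-K[1,2])/K[1,1]*d,d],-1)
    W=(P-t)@Rm
    W[d<=0]=np.nan
    return img,d,W
def save(n,img): cv2.imwrite(f"pics/{n}.png",cv2.cvtColor(img,cv2.COLOR_RGB2BGR))
E
python3 - <<'E'
from h import *
o=get_obs();print(o["ee_pos"],o["tcp_rot"],o["time"],o["gripper_width"])
for n in("scene","side"):
    img,d,W=cloud(n);save(n,img);np.savez(f"pics/{n}.npz",img=img,W=W)
a=cv2.imread("pics/scene.png")
E
```

```text
pics
[ 189.08009592 -568.80803858  230.21837993] [ 8.10967746e-01 -5.85090069e-01 -7.31035754e-04 -6.26761427e-04] 0.0 1.0019866957488819
```

View pics/scene.png

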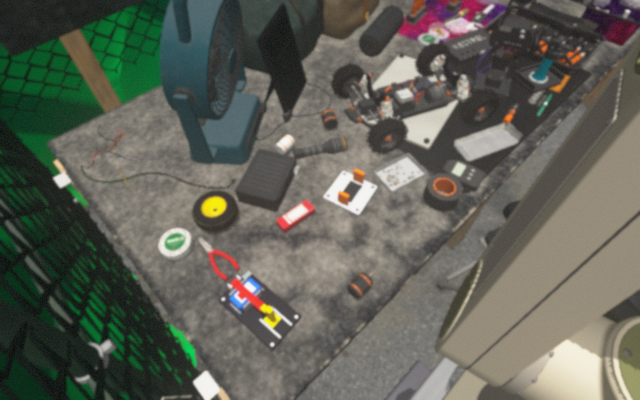

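View pics/side.png

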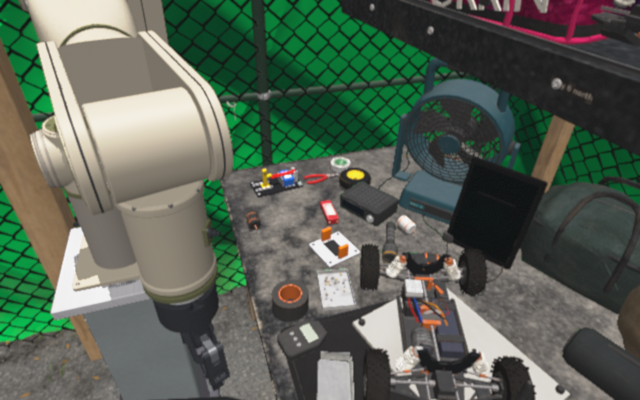

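The scene view shows the cradle at about (260,310), with the tab at (271,315), the red latch and the blue pack at (245,292). The tray is at (350,190) with its orange stops at (359,175) and (342,203).

```bash
python3 - <<'E'
from h import *
z=np.load("pics/scene.npz");img,W=z["img"],z["W"]
hsv=cv2.cvtColor(img,cv2.COLOR_RGB2HSV)
def rep(n,lo,hi,box,zr):
    m=cv2.inRange(hsv,lo,hi)>0; b=np.zeros_like(m);b[box[1]:box[3],box[0]:box[2]]=1
    m&=b&(W[...,2]>zr[0])&(W[...,2]<zr[1]);p=W[m]
    if len(p)<4: print(n,len(p));return
    q=p[:,:2].astype(np.float32);r=cv2.minAreaRect(q)
    print(n,len(p),"med",np.median(p,0).round(1),"mean",p.mean(0).round(1),"z",np.percentile(p[:,2],[5,95]).round(),"rect",[np.round(x,1) for x in (*r[0],*r[1],r[2])])
rep("tab",(22,120,100),(35,255,255),(255,300,295,335),(5,90))
rep("tabtop",(22,120,100),(35,255,255),(255,300,295,335),(66,90))
rep("blue",(95,120,80),(125,255,255),(215,265,275,320),(10,60))
for lo in((0,150,100),(172,150,100)):
    rep("latch",lo,(lo[0]+7,255,255),(225,275,290,325),(33,55))
rep("orangeA",(5,150,100),(18,255,255),(350,165,372,184),(35,60))
rep("orangeB",(5,150,100),(18,255,255),(332,194,352,212),(35,60))
rep("tray",(0,0,150),(180,60,255),(318,165,382,217),(2,16))
rep("cradle",(0,0,0),(180,100,70),(215,265,302,350),(4,13))
rep("motor",(0,0,0),(180,255,90),(345,270,375,300),(15,50))
rep("battery",(0,0,0),(180,255,255),(275,198,317,233),(12,40))
E
python3 -c "
import cv2;a=cv2.imread('pics/scene.png');cv2.imwrite('pics/c1.png',cv2.hconcat([cv2.resize(a[260:355,210:310],(400,380),interpolation=2),cv2.resize(a[155:250,300:400],(400,380),interpolation=2)]))"
```

```text
tab 255 med [435.9 200.6  29.1] mean [438.9 199.5  35.9] z [10. 75.] rect [np.float64(445.9), np.float64(198.4), np.float64(45.5), np.float64(25.7), np.float64(2.7)]
tabtop 47 med [438.3 198.3  73.6] mean [438.1 198.1  73.5] z [70. 76.] rect [np.float64(438.2), np.float64(197.7), np.float64(14.0), np.float64(11.6), np.float64(6.4)]
blue 165 med [510.7 227.8  35.8] mean [511.4 209.8  34.5] z [25. 38.] rect [np.float64(516.7), np.float64(203.6), np.float64(38.6), np.float64(67.6), np.float64(6.4)]
latch 263 med [508.1 206.8  43.3] mean [506.1 206.6  43.2] z [38. 46.] rect [np.float64(506.0), np.float64(208.2), np.float64(86.3), np.float64(20.3), np.float64(8.2)]
latch 16 med [498.7 206.8  43.4] mean [509.4 206.7  43.5] z [42. 46.] rect [np.float64(511.2), np.float64(207.0), np.float64(38.4), np.float64(12.9), np.float64(4.9)]
orangeA 54 med [ 562.5 -197.5   45.2] mean [ 563.  -197.6   43.9] z [36. 49.] rect [np.float64(564.5), np.float64(-199.1), np.float64(27.1), np.float64(9.7), np.float64(14.2)]
orangeB 44 med [ 536.6 -118.9   43.3] mean [ 538.1 -119.1   43. ] z [36. 49.] rect [np.float64(539.5), np.float64(-117.7), np.float64(25.3), np.float64(7.9), np.float64(33.7)]
tray 1132 med [ 544.3 -161.1    8.6] mean [ 553.4 -162.2    8.2] z [ 3. 11.] rect [np.float64(558.4), np.float64(-170.5), np.float64(166.0), np.float64(166.5), np.float64(46.4)]
cradle 11 med [458.9 207.2   8.1] mean [437.3 210.7   7.8] z [5. 9.] rect [np.float64(429.1), np.float64(211.7), np.float64(6.3), np.float64(72.8), np.float64(78.2)]
motor 187 med [359.6  20.7  32.2] mean [360.1  23.4  30. ] z [18. 37.] rect [np.float64(361.1), np.float64(16.0), np.float64(47.1), np.float64(34.4), np.float64(88.3)]
battery 577 med [593.   -0.9  22.7] mean [596.1  -3.   22.2] z [14. 26.] rect [np.float64(614.7), np.float64(-8.9), np.float64(98.6), np.float64(76.5), np.float64(85.9)]
```

View pics/c1.png

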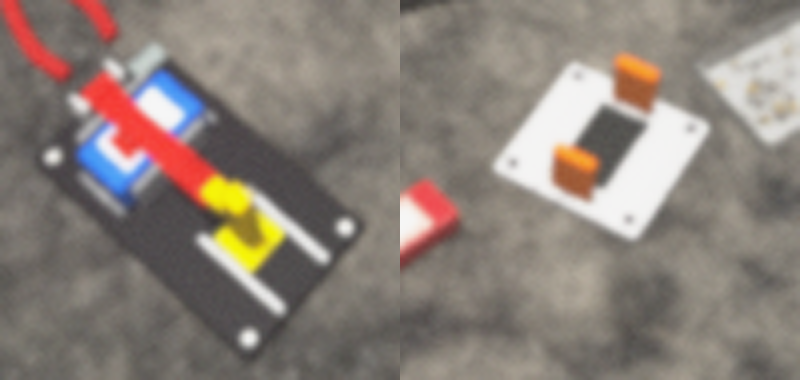

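The crop shows the cradle yawed about 7°, with a red cross-stub on the latch and low rails beside the tab. The tray is yawed about 18°.
- **Tab:** top at (438,198,74), which matches the given height. This puts the cradle origin near (511,207).
- **Stops:** 84 mm apart against 82 mm nominal. This puts the tray middle near (551,-158).

I'll start moving.

```bash
cat >> h.py <<'E'
def to(x,y,z,ang,o=None):
    o=o or get_obs();r=R.from_quat(o["tcp_rot"]);M=r.as_matrix()
    a=np.degrees(np.arctan2(M[1,0],M[0,0]));dy=-((ang-a+180)%360-180)
    print("lin cm",(M.T@(np.array([x,y,z])-o["ee_pos"])/10).round(2),"yaw",np.radians(dy).round(3),"| now",o["ee_pos"].round(1),"ang",a.round(1),"t",o["time"])
E
python3 - <<'E'
from h import *
to(430,-250,230,-83);to(438,198,200,-83)
E
```

```text
lin cm [-22.67 -32.92   0.08] yaw 0.199 | now [ 189.1 -568.9  230.3] ang -71.6 t 0.1
lin cm [-64.92 -47.8    3.15] yaw 0.199 | now [ 189.1 -568.9  230.3] ang -71.6 t 0.1
```

```bash
python3 -m creep '[{"grip":0,"linear":[-5,-8,0],"yaw":0.1},{"grip":0,"linear":[-8,-12,0],"yaw":0.2},{"grip":0,"linear":[-11,-16,0],"yaw":0.2},{"grip":0,"linear":[-14,-20,0],"yaw":0.2},{"grip":0,"linear":[-17,-24,0],"yaw":0.2},{"grip":0,"linear":[-20,-29,0],"yaw":0.2},{"grip":0,"linear":[-23,-33,0],"yaw":0.2},{"grip":0,"linear":[-28,-35,0],"yaw":0.2},{"grip":0,"linear":[-32,-37,0],"yaw":0.2},{"grip":0,"linear":[-37,-38,0],"yaw":0.2},{"grip":0,"linear":[-42,-40,0],"yaw":0.2},{"grip":0,"linear":[-47,-42,0],"yaw":0.2},{"grip":0,"linear":[-51,-43,0],"yaw":0.2},{"grip":0,"linear":[-56,-45,1],"yaw":0.2},{"grip":0,"linear":[-60,-46,2],"yaw":0.2},{"grip":0,"linear":[-65,-48,3],"yaw":0.2},{"grip":0.3,"linear":[-65,-48,3],"yaw":0.2},{"grip":0.3,"linear":[-65,-48,3],"yaw":0.2},{"grip":0.3,"linear":[-65,-48,3],"yaw":0.2},{"grip":0.3,"linear":[-65,-48,3],"yaw":0.2}]' 30
python3 - <<'E'
from h import *
to(438,198,200,-83)
img,d,W=cloud("wrist");save("w1",img);np.savez("pics/w1.npz",img=img,W=W)
to(438,198,45,-83)
E
```

```text
time: 2.1
ee_pos: [439.8, 198.1, 201.2]
tcp_rot: [0.748, -0.663, 0.0, 0.0]
force: [-0.1, 0.1, 0.0]
gripper_width: 0.7
lin cm [-0.01  0.18  0.12] yaw -0.002 | now [439.8 198.1 201.2] ang -83.1 t 2.1
lin cm [-0.05  0.2  15.64] yaw -0.003 | now [440.  197.7 201.4] ang -83.2 t 2.15
```

View pics/w1.png

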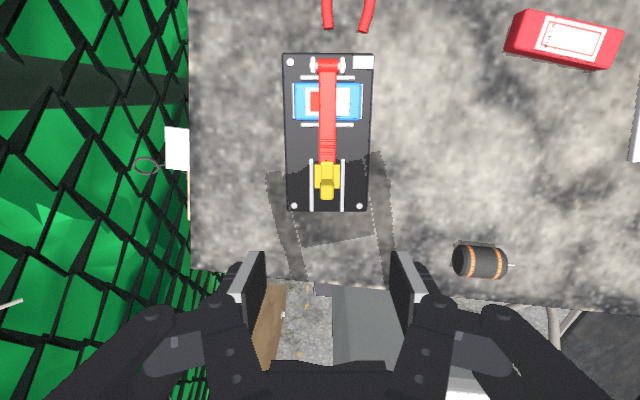

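The wrist view shows the cradle upright in the image: fin near (327,190), latch (327,60–165), pack (328,102), hinge (327,65). I'll refine the poses from this view.

```bash
cat >> h.py <<'E'
def rep(hsv,W,n,lo,hi,box,zr):
    m=cv2.inRange(hsv,lo,hi)>0; b=np.zeros_like(m);b[box[1]:box[3],box[0]:box[2]]=1
    m&=b&(W[...,2]>zr[0])&(W[...,2]<zr[1]);p=W[m]
    if len(p)<4: print(n,len(p));return
    r=cv2.minAreaRect(p[:,:2].astype(np.float32))
    print(n,len(p),"mean",p.mean(0).round(1),"z",np.percentile(p[:,2],[5,95]).round(),"rect",np.round([*r[0],*r[1],r[2]],1))
E
python3 - <<'E'
from h import *
z=np.load("pics/w1.npz");img,W=z["img"],z["W"];hsv=cv2.cvtColor(img,cv2.COLOR_RGB2HSV)
rep(hsv,W,"fin",(20,120,80),(35,255,255),(300,150,350,210),(67,85))
rep(hsv,W,"tongue",(20,120,80),(35,255,255),(300,150,350,210),(45,57))
rep(hsv,W,"latch",(0,150,80),(9,255,255),(315,70,340,168),(39,50))
rep(hsv,W,"blue+white",(0,0,60),(179,255,255),(285,75,370,127),(31,39))
rep(hsv,W,"blue",(95,120,80),(125,255,255),(285,75,370,127),(30,40))
rep(hsv,W,"plate",(0,0,0),(179,255,255),(275,45,380,216),(5,11))
E
```

```text
fin 225 mean [438.8 198.9  73.8] z [70. 76.] rect [438.1 198.9  13.9  11.6   6.7]
tongue 248 mean [452.  200.   51.6] z [49. 54.] rect [451.4 200.   18.4  11.4   6.6]
latch 344 mean [492.5 205.4  43.7] z [42. 46.] rect [498.2 206.2  82.4  17.5   6. ]
blue+white 2269 mean [513.7 207.5  36.6] z [35. 38.] rect [513.5 207.2  45.   62.    6.8]
blue 351 mean [512.  206.9  35.8] z [34. 37.] rect [513.2 207.4  33.7  60.5   6.8]
plate 7696 mean [472.  203.7   8.7] z [ 7. 10.] rect [476.7 203.  162.7  90.1   6.4]
```

```bash
python3 -m creep '[{"grip":0.4,"linear":[-0.1,0.15,4],"yaw":0},{"grip":0.4,"linear":[-0.1,0.15,8],"yaw":0},{"grip":0.5,"linear":[-0.1,0.15,11.5],"yaw":0},{"grip":0.5,"linear":[-0.1,0.15,14],"yaw":0},{"grip":0.5,"linear":[-0.1,0.15,15.5],"yaw":0},{"grip":0.5,"linear":[-0.1,0.15,15.5],"yaw":0},{"grip":1,"linear":[-0.1,0.15,15.5],"yaw":0},{"grip":1,"linear":[-0.1,0.15,15.5],"yaw":0},{"grip":1,"linear":[-0.1,0.15,15.5],"yaw":0},{"grip":1,"linear":[-0.1,0.15,15.5],"yaw":0},{"grip":1,"linear":[-0.1,0.15,15.5],"yaw":0},{"grip":1,"linear":[-0.1,0.15,15.5],"yaw":0}]' 30
```

```text
time: 3.35
ee_pos: [439.7, 199.0, 48.1]
tcp_rot: [0.748, -0.663, 0.001, -0.001]
force: [0.3, -6.5, 4.2]
gripper_width: 0.136
```

```bash
python3 -m creep '[{"grip":1,"linear":[0,0.4,0],"yaw":0},{"grip":1,"linear":[0,0.8,0],"yaw":0},{"grip":1,"linear":[0,1.2,0],"yaw":0},{"grip":1,"linear":[0,1.6,0],"yaw":0},{"grip":1,"linear":[0,2.0,0],"yaw":0},{"grip":1,"linear":[0,2.1,0],"yaw":0},{"grip":1,"linear":[0,2.1,0],"yaw":0}]'
python3 - <<'E'
from h import *
img,d,W=cloud("wrist");save("w2",img);hsv=cv2.cvtColor(img,cv2.COLOR_RGB2HSV)
rep(hsv,W,"yellow",(20,120,80),(35,255,255),(200,100,450,400),(45,85))
o=get_obs();print(o["ee_pos"],o["force"])
E
```

```text
time: 4.05
ee_pos: [420.2, 196.8, 48.2]
tcp_rot: [0.748, -0.663, 0.002, -0.002]
force: [8.4, -4.4, -4.3]
gripper_width: 0.132
yellow 2213 mean [426.9 197.8  62.4] z [50. 75.] rect [425.6 197.4  33.3  12.    5.9]
[420.25508636 196.78861531  48.19197096] [ 8.77712346 -3.9333893  -2.51966137]
```

```bash
python3 -m creep '[{"grip":0.5,"linear":[0,0,0],"yaw":0},{"grip":0.5,"linear":[0,0,0],"yaw":0},{"grip":0.5,"linear":[0,0,0],"yaw":0},{"grip":0.5,"linear":[0,0,-2],"yaw":0},{"grip":0.5,"linear":[0,0,-5.5],"yaw":0},{"grip":0.5,"linear":[0,-2,-5.5],"yaw":0},{"grip":0.5,"linear":[0,-5,-5.5],"yaw":0},{"grip":0.5,"linear":[0,-5,-5.5],"yaw":0},{"grip":0.5,"linear":[0,-5,-5.5],"yaw":0}]' 20
python3 - <<'E'
from h import *
to(470.3,202.4,21,-83.4)
img,d,W=cloud("wrist");save("w3",img);hsv=cv2.cvtColor(img,cv2.COLOR_RGB2HSV)
rep(hsv,W,"fin",(20,120,80),(35,255,255),(200,100,450,400),(68,85))
rep(hsv,W,"latch",(0,150,80),(9,255,255),(200,0,450,400),(39,50))
E
```

```text
time: 5.0
ee_pos: [466.7, 203.1, 101.0]
tcp_rot: [0.748, -0.663, -0.0, 0.0]
force: [-0.3, -0.5, 0.1]
gripper_width: 0.499
lin cm [ 0.11 -0.35  8.  ] yaw 0.005 | now [466.7 203.1 101. ] ang -83.1 t 5.0
fin 421 mean [421.  197.   73.5] z [69. 75.] rect [419.9 196.8  13.9  11.5   7. ]
latch 1929 mean [495.6 205.6  44.1] z [42. 46.] rect [502.  209.   93.2  22.5   5.8]
```

View pics/w3.png

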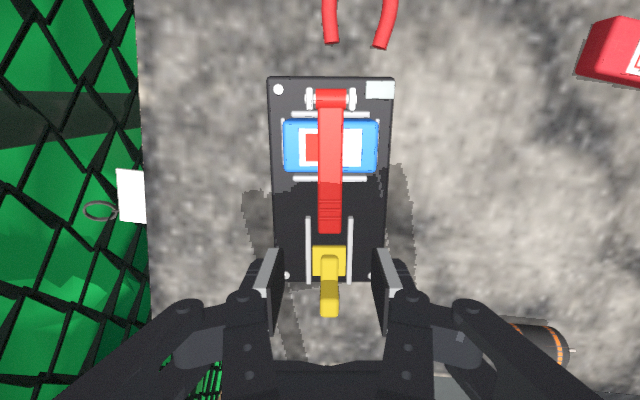

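The tab is drawn 18 mm (fin at 419.9) and the latch tip is clear of the tongue. Next I'll pinch the latch.

```bash
python3 -m creep '[{"grip":0.5,"linear":[0.1,-0.4,3],"yaw":0},{"grip":0.5,"linear":[0.1,-0.4,6],"yaw":0},{"grip":0.5,"linear":[0.1,-0.4,7.7],"yaw":0},{"grip":0.5,"linear":[0.1,-0.4,7.7],"yaw":0},{"grip":0.5,"linear":[0.1,-0.4,7.7],"yaw":0},{"grip":1,"linear":[0.1,-0.4,7.7],"yaw":0},{"grip":1,"linear":[0.1,-0.4,7.7],"yaw":0},{"grip":1,"linear":[0.1,-0.4,7.7],"yaw":0},{"grip":1,"linear":[0.1,-0.4,7.7],"yaw":0},{"grip":1,"linear":[0.1,-0.4,7.7],"yaw":0}]' 20
python3 -c "
import numpy as np
for a in np.arange(0,2.45,.2): print(round(a,1),round(-7.2*(1-np.cos(a)),2),round(-7.2*np.sin(a),2))"
```

```text
time: 6.05
ee_pos: [472.2, 202.5, 25.8]
tcp_rot: [0.748, -0.663, 0.001, -0.001]
force: [-1.2, -3.7, 7.3]
gripper_width: 0.184
0.0 -0.0 -0.0
0.2 -0.14 -1.43
0.4 -0.57 -2.8
0.6 -1.26 -4.07
0.8 -2.18 -5.16
1.0 -3.31 -6.06
1.2 -4.59 -6.71
1.4 -5.98 -7.1
1.6 -7.41 -7.2
1.8 -8.84 -7.01
2.0 -10.2 -6.55
2.2 -11.44 -5.82
2.4 -12.51 -4.86
```

```bash
python3 -m creep '[{"grip":1,"linear":[0,-0.04,-0.7],"yaw":0},{"grip":1,"linear":[0,-0.14,-1.4],"yaw":0},{"grip":1,"linear":[0,-0.3,-2.1],"yaw":0},{"grip":1,"linear":[0,-0.57,-2.8],"yaw":0},{"grip":1,"linear":[0,-0.9,-3.5],"yaw":0},{"grip":1,"linear":[0,-1.3,-4.1],"yaw":0},{"grip":1,"linear":[0,-1.7,-4.6],"yaw":0},{"grip":1,"linear":[0,-2.2,-5.2],"yaw":0},{"grip":1,"linear":[0,-2.7,-5.6],"yaw":0},{"grip":1,"linear":[0,-3.3,-6.1],"yaw":0},{"grip":1,"linear":[0,-3.9,-6.4],"yaw":0},{"grip":1,"linear":[0,-4.6,-6.7],"yaw":0},{"grip":1,"linear":[0,-5.3,-6.95],"yaw":0},{"grip":1,"linear":[0,-6,-7.1],"yaw":0},{"grip":1,"linear":[0,-6.7,-7.2],"yaw":0},{"grip":1,"linear":[0,-7.4,-7.2],"yaw":0}]' 20
python3 -c "
from h import *
o=get_obs();print(o['force'],o['moment']);to(540.8+.7,210.6,91,-83.4)
img,d,W=cloud('scene');save('s2',img)"
```

```text
time: 7.65
ee_pos: [545.0, 211.1, 97.2]
tcp_rot: [0.749, -0.663, 0.0, 0.0]
force: [-3.0, -7.5, 4.1]
gripper_width: 0.18
[-2.9660576  -7.47985294  4.10777108] [-1.17644305  0.76741162  0.05358429]
lin cm [0.01 0.35 0.62] yaw 0.006 | now [545.  211.1  97.2] ang -83.1 t 7.65
```

```bash
python3 -m creep '[{"grip":1,"linear":[0,-0.7,0],"yaw":0},{"grip":1,"linear":[0,-1.4,0.2],"yaw":0},{"grip":1,"linear":[0,-2.1,0.4],"yaw":0},{"grip":1,"linear":[0,-2.8,0.65],"yaw":0},{"grip":1,"linear":[0,-3.4,1.0],"yaw":0},{"grip":1,"linear":[0,-4.0,1.4],"yaw":0},{"grip":1,"linear":[0,-4.5,1.8],"yaw":0},{"grip":1,"linear":[0,-4.5,1.8],"yaw":0},{"grip":0.5,"linear":[0,-4.5,1.8],"yaw":0},{"grip":0.5,"linear":[0,-4.5,1.8],"yaw":0},{"grip":0.5,"linear":[0,-4.5,1.8],"yaw":0},{"grip":0.5,"linear":[0,-4.5,1.8],"yaw":0},{"grip":0.2,"linear":[0,-4.5,-1],"yaw":0},{"grip":0,"linear":[0,-4,-5],"yaw":0},{"grip":0,"linear":[0,0,-7],"yaw":0},{"grip":0,"linear":[0,3.5,-7],"yaw":0},{"grip":0,"linear":[0,8,-7],"yaw":0},{"grip":0,"linear":[0,8,-7],"yaw":0},{"grip":0,"linear":[0,8,-7],"yaw":0}]' 20
python3 - <<'E'
from h import *
to(512,207,13,-83.4)
img,d,W=cloud("wrist");save("w4",img);hsv=cv2.cvtColor(img,cv2.COLOR_RGB2HSV)
rep(hsv,W,"fin",(20,120,80),(35,255,255),(200,100,450,400),(68,85))
rep(hsv,W,"red",(0,150,80),(9,255,255),(200,0,450,300),(50,120))
rep(hsv,W,"blue",(95,120,80),(125,255,255),(200,0,450,300),(30,42))
E
```

```text
time: 9.6
ee_pos: [464.1, 202.0, 166.2]
tcp_rot: [0.749, -0.663, 0.0, -0.0]
force: [1.4, 0.1, 0.3]
gripper_width: 1.002
lin cm [ 0.09 -4.81 15.32] yaw 0.006 | now [464.1 202.  166.2] ang -83.0 t 9.6
fin 241 mean [420.5 196.9  73.8] z [70. 75.] rect [419.2 196.5  13.8  11.5   7.1]
red 1401 mean [580.8 215.   72.8] z [52. 85.] rect [573.3 214.2  49.5  15.5   6.6]
blue 637 mean [512.1 206.1  36. ] z [34. 37.] rect [513.2 207.4  33.4  61.1   7. ]
```

View pics/w4.png

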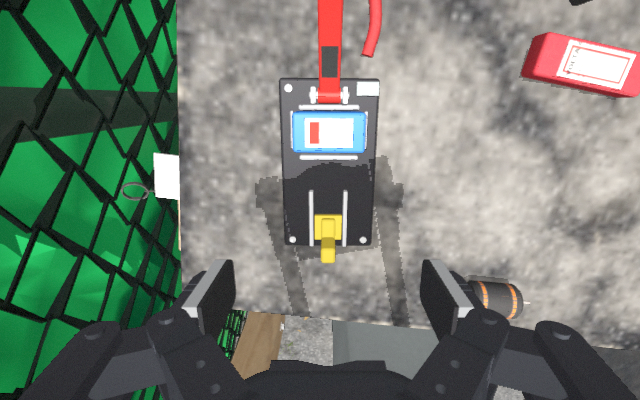

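```bash
python3 -m creep '[{"grip":0,"linear":[0.1,-2.5,2],"yaw":0},{"grip":0,"linear":[0.1,-4.8,5],"yaw":0},{"grip":0,"linear":[0.1,-4.8,9],"yaw":0},{"grip":0,"linear":[0.1,-4.8,12],"yaw":0},{"grip":0,"linear":[0.1,-4.8,14],"yaw":0},{"grip":0,"linear":[0.1,-4.8,15.2],"yaw":0},{"grip":0,"linear":[0.1,-4.8,15.2],"yaw":0},{"grip":0,"linear":[0.1,-4.8,15.2],"yaw":0},{"grip":1,"linear":[0.1,-4.8,15.2],"yaw":0},{"grip":1,"linear":[0.1,-4.8,15.2],"yaw":0},{"grip":1,"linear":[0.1,-4.8,15.2],"yaw":0},{"grip":1,"linear":[0.1,-4.8,15.2],"yaw":0},{"grip":1,"linear":[0.1,-4.8,15.2],"yaw":0},{"grip":1,"linear":[0.1,-4.8,15.2],"yaw":0}]' 40
```

```text
time: 11.05
ee_pos: [514.4, 207.2, 16.2]
tcp_rot: [0.749, -0.663, 0.001, -0.001]
force: [0.7, 0.6, 6.8]
gripper_width: 0.712
```

```bash
python3 -m creep '[{"grip":1,"linear":[0,0,-0.5],"yaw":0},{"grip":1,"linear":[0,0,-1.5],"yaw":0},{"grip":1,"linear":[0,0,-3],"yaw":0},{"grip":1,"linear":[0,0,-5],"yaw":0},{"grip":1,"linear":[0,0,-7.5],"yaw":0},{"grip":1,"linear":[0,0,-10],"yaw":0},{"grip":1,"linear":[0,0,-10],"yaw":0},{"grip":1,"linear":[0,0,-10],"yaw":0}]' 40
python3 - <<'E'
from h import *
to(485,30,70,-72)
img,d,W=cloud("wrist");save("w5",img);hsv=cv2.cvtColor(img,cv2.COLOR_RGB2HSV)
rep(hsv,W,"blue",(95,120,80),(125,255,255),(100,0,540,400),(60,160))
E
```

```text
time: 11.85
ee_pos: [513.1, 206.8, 115.0]
tcp_rot: [0.749, -0.663, 0.0, -0.001]
force: [-0.8, 0.5, -1.4]
gripper_width: 0.714
lin cm [17.22  4.93  4.49] yaw -0.193 | now [513.1 206.8 115. ] ang -83.1 t 11.85
blue 7211 mean [520.2 208.1 130.8] z [115. 136.] rect [512.8 207.4  35.   61.8   6.1]
```

```bash
python3 -m creep '[{"grip":1,"linear":[1.5,0.5,0],"yaw":0},{"grip":1,"linear":[4,1.2,0],"yaw":-0.05},{"grip":1,"linear":[7,2,0],"yaw":-0.1},{"grip":1,"linear":[10,3,1],"yaw":-0.15},{"grip":1,"linear":[13,3.8,2],"yaw":-0.19},{"grip":1,"linear":[15.5,4.5,3],"yaw":-0.19},{"grip":1,"linear":[17.2,4.9,4.5],"yaw":-0.19},{"grip":1,"linear":[17.2,4.9,6.5],"yaw":-0.19},{"grip":1,"linear":[17.2,4.9,8.5],"yaw":-0.19},{"grip":1,"linear":[17.2,4.9,9.5],"yaw":-0.19},{"grip":1,"linear":[17.2,4.9,10.1],"yaw":-0.19},{"grip":1,"linear":[17.2,4.9,10.3],"yaw":-0.19},{"grip":1,"linear":[17.2,4.9,10.5],"yaw":-0.19},{"grip":1,"linear":[17.2,4.9,10.6],"yaw":-0.19},{"grip":1,"linear":[17.2,4.9,10.7],"yaw":-0.19},{"grip":1,"linear":[17.2,4.9,10.7],"yaw":-0.19}]' 40
python3 - <<'E'
from h import *
img,d,W=cloud("wrist");hsv=cv2.cvtColor(img,cv2.COLOR_RGB2HSV)
rep(hsv,W,"blue",(95,120,80),(125,255,255),(100,0,540,400),(10,60));print(get_obs()["force"])
E
```

```text
time: 13.5
ee_pos: [485.5, 30.1, 8.2]
tcp_rot: [0.808, -0.589, 0.0, -0.0]
force: [-1.8, -0.4, 4.8]
gripper_width: 0.711
blue 6652 mean [491.5  32.5  25.5] z [13. 29.] rect [485.1  30.6  34.3  61.6  17.3]
[-2.41435786 -0.01745518  6.2287151 ]
```

```bash
python3 -m creep '[{"grip":0.2,"linear":[0,0,0],"yaw":0},{"grip":0,"linear":[0,0,0],"yaw":0},{"grip":0,"linear":[0,0,0],"yaw":0},{"grip":0,"linear":[0,0,0],"yaw":0},{"grip":0,"linear":[0,0,-1.5],"yaw":0},{"grip":0,"linear":[0,0,-4],"yaw":0},{"grip":0,"linear":[0,0,-8],"yaw":0},{"grip":0,"linear":[0,0,-12],"yaw":-0.15},{"grip":0,"linear":[0,3,-12],"yaw":-0.3},{"grip":0,"linear":[0,3,-12],"yaw":-0.45},{"grip":0,"linear":[0,3,-12],"yaw":-0.6},{"grip":0,"linear":[0,3,-12],"yaw":-0.75},{"grip":0,"linear":[0,3,-12],"yaw":-0.9},{"grip":0,"linear":[0,3,-12],"yaw":-1.05},{"grip":0,"linear":[0,3,-12],"yaw":-1.2},{"grip":0,"linear":[0,3,-12],"yaw":-1.35},{"grip":0,"linear":[0,3,-12],"yaw":-1.5},{"grip":0,"linear":[0,3,-12],"yaw":-1.57},{"grip":0,"linear":[0,3,-12],"yaw":-1.57},{"grip":0,"linear":[0,3,-12],"yaw":-1.57}]' 40
python3 - <<'E'
from h import *
for n in("wrist","scene"):
    img,d,W=cloud(n);save(n[0]+"6",img);hsv=cv2.cvtColor(img,cv2.COLOR_RGB2HSV)
    rep(hsv,W,"blue",(95,120,80),(125,255,255),(100,0,540,400),(20,35))
to(485.5,30.5,5,18)
E
```

```text
time: 15.55
ee_pos: [456.3, 20.8, 127.2]
tcp_rot: [0.988, 0.153, -0.0, -0.0]
force: [0.4, 0.0, -0.4]
gripper_width: 1.005
blue 1588 mean [482.1  34.1  28.1] z [25. 30.] rect [484.1  30.7  33.7  61.   17.3]
blue 156 mean [480.1  33.   27.2] z [22. 30.] rect [484.8  29.4  34.7  61.7  16.3]
lin cm [ 3.07 -0.04 12.23] yaw -0.006 | now [456.4  20.8 127.3] ang 17.7 t 15.65
```

View pics/w6.png

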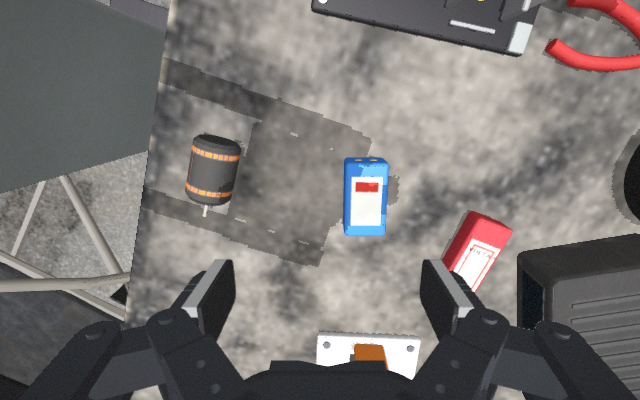

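The pack lies flat at (484.5, 30.6), yaw 17°, and is seen aligned between the fingers. I'll regrasp it across its width.

```bash
python3 -m creep '[{"grip":0,"linear":[2,0,2],"yaw":0},{"grip":0,"linear":[2.95,0,5],"yaw":0},{"grip":0,"linear":[2.95,0,9],"yaw":0},{"grip":0,"linear":[2.95,0,11],"yaw":0},{"grip":0.3,"linear":[2.95,0,12],"yaw":0},{"grip":0.3,"linear":[2.95,0,12],"yaw":0},{"grip":0.4,"linear":[2.95,0,12],"yaw":0},{"grip":1,"linear":[2.95,0,12],"yaw":0},{"grip":1,"linear":[2.95,0,12],"yaw":0},{"grip":1,"linear":[2.95,0,12],"yaw":0},{"grip":1,"linear":[2.95,0,12],"yaw":0},{"grip":1,"linear":[2.95,0,12],"yaw":0},{"grip":1,"linear":[2.95,0,12],"yaw":0}]' 40
python3 -m creep '[{"grip":1,"linear":[0,0,-0.5],"yaw":0},{"grip":1,"linear":[0,0,-1.5],"yaw":0},{"grip":1,"linear":[0,0,-3],"yaw":0},{"grip":1,"linear":[0,0,-5.5],"yaw":0},{"grip":1,"linear":[0,0,-8],"yaw":0},{"grip":1,"linear":[0,0,-10],"yaw":0},{"grip":1,"linear":[0,0,-10],"yaw":0},{"grip":1,"linear":[0,0,-10],"yaw":0}]' 40
python3 - <<'E'
from h import *
img,d,W=cloud("wrist");save("w7",img);hsv=cv2.cvtColor(img,cv2.COLOR_RGB2HSV)
rep(hsv,W,"blue",(95,120,80),(125,255,255),(100,0,540,400),(60,160))
to(551,-100,140,18)
E
```

```text
time: 16.95
ee_pos: [486.2, 29.8, 9.2]
tcp_rot: [0.988, 0.154, 0.002, 0.0]
force: [-0.9, 0.1, 6.6]
gripper_width: 0.387
time: 17.75
ee_pos: [484.7, 29.8, 107.6]
tcp_rot: [0.988, 0.154, 0.001, 0.0]
force: [-0.4, -0.5, -2.9]
gripper_width: 0.386
blue 5586 mean [480.4  40.2 124.5] z [109. 128.] rect [483.3  31.1  34.   61.9  17.7]
lin cm [ 2.43 14.41 -3.36] yaw -0.004 | now [483.9  29.9 106.5] ang 17.8 t 17.8
```

```bash
python3 -c "
from h import *
to(575,-232,150,18)"
python3 -m creep '[{"grip":1,"linear":[0.3,2,-2],"yaw":0},{"grip":1,"linear":[0.3,5,-4],"yaw":0},{"grip":1,"linear":[0.3,8,-5],"yaw":0},{"grip":1,"linear":[0.3,12,-5],"yaw":0},{"grip":1,"linear":[0.3,16,-5],"yaw":0},{"grip":1,"linear":[0.3,20,-5],"yaw":0},{"grip":1,"linear":[0.3,23,-5],"yaw":0},{"grip":1,"linear":[0.3,26,-5],"yaw":0},{"grip":1,"linear":[0.3,27.5,-5],"yaw":0},{"grip":1,"linear":[0.3,27.5,-5],"yaw":0},{"grip":1,"linear":[0.3,27.5,-5],"yaw":0}]' 40
python3 - <<'E'
from h import *
img,d,W=cloud("wrist");save("w8",img);hsv=cv2.cvtColor(img,cv2.COLOR_RGB2HSV)
m=(cv2.inRange(hsv,(3,130,80),(20,255,255))>0)&(W[...,2]>40)&(W[...,2]<54)
n,l,s,c=cv2.connectedComponentsWithStats(m.astype(np.uint8))
for i in range(1,n):
    if s[i,4]>60: print(c[i].round(),W[l==i].mean(0).round(1),np.round(cv2.minAreaRect(W[l==i][:,:2].astype(np.float32))[0:3][0],1),cv2.minAreaRect(W[l==i][:,:2].astype(np.float32))[1:])
rep(hsv,W,"tray",(0,0,120),(179,60,255),(150,0,500,300),(4,13))
to(551,-158.5,100,18)
E
```

```text
lin cm [ 0.69 27.72 -4.36] yaw -0.004 | now [483.9  29.9 106.5] ang 17.8 t 17.8
time: 18.9
ee_pos: [570.5, -230.2, 155.9]
tcp_rot: [0.988, 0.154, -0.001, -0.001]
force: [-0.3, 0.1, -1.1]
gripper_width: 0.39
[339.  47.] [ 543.1 -120.2   47. ] [ 543.  -119.7] ((28.784399032592773, 10.051432609558105), 14.295771598815918)
[332. 159.] [ 563.3 -198.2   46.9] [ 563.3 -198.9] ((28.858884811401367, 10.288329124450684), 15.44207763671875)
[ 81. 227.] [ 377.4 -319.3   46.7] [ 383.8 -314.2] ((53.75941467285156, 54.12628936767578), 61.79010009765625)
tray 11466 mean [ 547.  -171.8    8.6] z [ 6. 10.] rect [ 542.1 -228.4  274.3  134.4   80.7]
lin cm [ 0.31 -7.38  5.65] yaw -0.004 | now [ 570.7 -229.8  156.3] ang 17.8 t 18.95
```

View pics/w8.png

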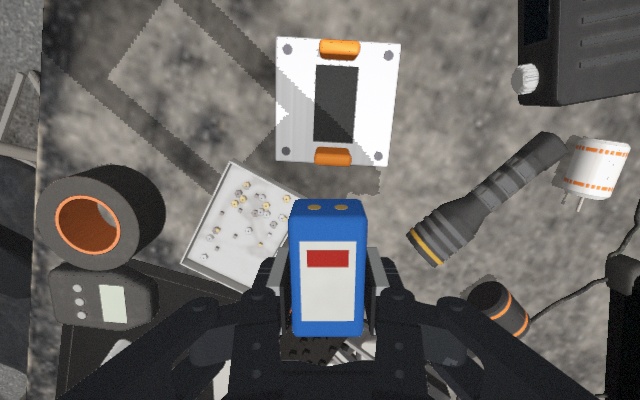

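The wrist view shows both stops, at (339,47) and (332,159), 81.8 mm apart against 82 mm nominal. This gives the tray middle at (553.2,-159.3), yaw 14.4°. The pack is held level.

```bash
python3 -c "
from h import *
to(553.4,-160,80,14.4)"
python3 -m creep '[{"grip":1,"linear":[0.3,-2,0],"yaw":0.03},{"grip":1,"linear":[0.5,-4.5,0],"yaw":0.06},{"grip":1,"linear":[0.5,-6.5,0],"yaw":0.06},{"grip":1,"linear":[0.5,-7.2,0],"yaw":0.06},{"grip":1,"linear":[0.5,-7.2,3],"yaw":0.06},{"grip":1,"linear":[0.5,-7.2,6],"yaw":0.06},{"grip":1,"linear":[0.5,-7.2,7.5],"yaw":0.06},{"grip":1,"linear":[0.5,-7.2,7.5],"yaw":0.06},{"grip":1,"linear":[0.5,-7.2,7.5],"yaw":0.06}]' 40
python3 - <<'E'
from h import *
img,d,W=cloud("wrist");hsv=cv2.cvtColor(img,cv2.COLOR_RGB2HSV)
rep(hsv,W,"blue",(95,120,80),(125,255,255),(100,0,540,400),(80,130))
rep(hsv,W,"blueall",(95,120,80),(125,255,255),(100,0,540,400),(50,130))
to(553.4,-160,15,14.4)
E
```

```text
lin cm [ 0.5  -7.16  7.65] yaw 0.059 | now [ 570.7 -229.8  156.3] ang 17.8 t 18.95
time: 19.85
ee_pos: [554.3, -161.1, 83.0]
tcp_rot: [0.992, 0.125, 0.0, 0.0]
force: [0.0, -0.4, -2.0]
gripper_width: 0.385
blue 5524 mean [ 550.8 -151.2  100.3] z [ 86. 103.] rect [ 553.1 -159.9   33.9   62.1   14.1]
blueall 5619 mean [ 550.7 -150.8   99.9] z [ 84. 103.] rect [ 553.1 -159.9   33.9   62.1   14.1]
lin cm [-0.13 -0.19  6.88] yaw -0.001 | now [ 555.  -161.4   83.8] ang 14.3 t 19.9
```

```bash
python3 -m creep '[{"grip":1,"linear":[0,0,2],"yaw":0},{"grip":1,"linear":[0,0,4],"yaw":0},{"grip":1,"linear":[0,0,5],"yaw":0},{"grip":1,"linear":[0,0,5.7],"yaw":0},{"grip":1,"linear":[0,0,6.1],"yaw":0},{"grip":1,"linear":[0,0,6.3],"yaw":0},{"grip":1,"linear":[0,0,6.5],"yaw":0},{"grip":1,"linear":[0,0,6.6],"yaw":0},{"grip":1,"linear":[0,0,6.6],"yaw":0}]' 40
python3 - <<'E'
from h import *
img,d,W=cloud("wrist");hsv=cv2.cvtColor(img,cv2.COLOR_RGB2HSV)
rep(hsv,W,"blue",(95,120,80),(125,255,255),(100,0,540,400),(15,130))
print(get_obs()["force"],get_obs()["ee_pos"])
E
```

```text
time: 20.8
ee_pos: [554.6, -161.2, 17.3]
tcp_rot: [0.992, 0.125, 0.0, 0.0]
force: [-2.3, 0.3, 3.8]
gripper_width: 0.388
blue 5060 mean [ 551.4 -153.1   35.9] z [31. 38.] rect [ 553.4 -160.1   33.9   62.1   14.3]
[-2.30392172  0.97079709  4.79165499] [ 554.57063617 -161.23699055   17.26053165]
```

Contact is +4.8 N and the pack top is at about 37 mm, so it is seated. I'll release and lift straight up.

```bash
python3 -m creep '[{"grip":0.5,"linear":[0,0,0],"yaw":0},{"grip":0.3,"linear":[0,0,0],"yaw":0},{"grip":0.2,"linear":[0,0,0],"yaw":0},{"grip":0.2,"linear":[0,0,0],"yaw":0},{"grip":0.2,"linear":[0,0,-1.5],"yaw":0},{"grip":0.2,"linear":[0,0,-4],"yaw":0},{"grip":0.2,"linear":[0,0,-8],"yaw":0},{"grip":0.2,"linear":[0,0,-12],"yaw":0},{"grip":0.2,"linear":[0,4,-14],"yaw":0},{"grip":0.2,"linear":[0,7,-14],"yaw":0},{"grip":0.2,"linear":[0,7,-14],"yaw":0},{"grip":0.2,"linear":[0,7,-14],"yaw":0}]' 40
python3 - <<'E'
from h import *
for n in("wrist","scene"):
    img,d,W=cloud(n);save(n[0]+"9",img);hsv=cv2.cvtColor(img,cv2.COLOR_RGB2HSV)
    rep(hsv,W,n+" blue",(95,120,80),(125,255,255),(100,0,540,260),(30,42))
rep(hsv,W,"fin",(22,120,100),(35,255,255),(255,300,305,345),(66,90))
rep(hsv,W,"latch",(0,150,100),(8,255,255),(200,240,290,325),(50,110))
print(get_obs()["force"])
E
```

```text
time: 22.05
ee_pos: [571.3, -229.4, 157.1]
tcp_rot: [0.992, 0.124, 0.0, 0.0]
force: [-0.3, 0.3, -0.2]
gripper_width: 0.8
wrist blue 1598 mean [ 552.8 -158.5   36.5] z [35. 38.] rect [ 553.3 -160.5   33.1   61.2   14.3]
scene blue 54 mean [ 542.6 -154.9   35.3] z [32. 38.] rect [ 547.6 -161.1   29.2   55.2    4.6]
fin 42 mean [418.4 196.9  72.9] z [67. 76.] rect [419.2 196.1  12.8  10.    3.5]
latch 218 mean [586.7 215.2  75.8] z [51. 93.] rect [582.4 214.2  63.7  15.6   6.2]
[ 0.00720146  0.09158386 -0.07364966]
```

View pics/s9.png

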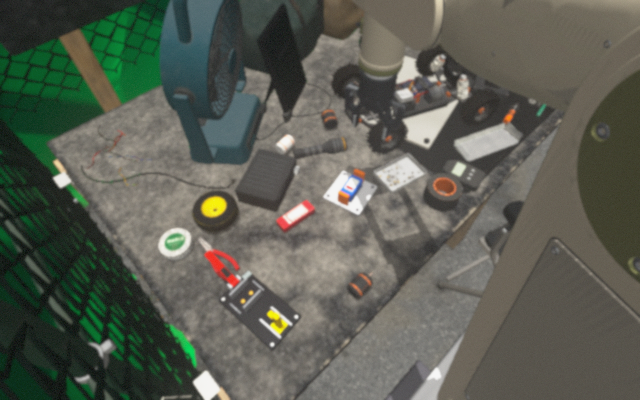

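The scene view shows the pack in the tray between the stops at (350,187), the cradle empty with the latch open, the tab drawn back, and the bystanders in place. Handing in.

```bash
python3 -c "
from h import *
print(job_done())"
```

```text
the job is handed in; nothing more can be done
None
```

The job is done and handed in at about 22 s on the robot's clock, against the 64 s limit; the hand-in reports no verdict. I drew the tab back, swung the latch open and took the pack out by its ends. I then set it flat on the bench, let go, regrasped it across its width and laid it in the tray.

What the last checks showed:
- **Pack:** from the wrist camera its centre is at (553.3, -160.5) and the tray middle at (553.2, -159.3), so it is about 1 mm off. Its yaw is within 0.1° of the line between the stops (14.3° against 14.4°). Its top is at about 36.5 mm against the expected 36, so it is flat.
- **Tab:** drawn back about 18–19 mm.
- **Latch:** resting open, with its bar rising behind the hinge to about 93 mm, as expected at its stop.
- **Robot:** clear of everything, with near-zero force on the tool. The bystanders look undisturbed in the scene picture, but I did not measure them.

One check disagreed: the scene camera put the pack about 6 mm off in x and its yaw at about 5°. That came from only 54 pixels, with the stops hiding part of the pack, so I trusted the wrist view.

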